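# Wind the flume's sluice gate shut with its extending crank handle

### The arm

A 6-joint arm with a two-finger parallel gripper is mounted at the origin on a cart in front of the work surface, level with it; the furniture and walls round the work are solid. World frame = base frame: x ahead of the robot, y to its left, z up, the work surface at z = 0. Lengths are in mm, angles in rad, forces in N, time in s.
With the tool pointing down it reaches from about 250 to 850 mm from the base axis. Payload 12.5 kg.
Tool frame: the origin (TCP) lies midway between the tips of the shut fingers; the grasp point (between the pads) lies 19 mm behind it; z points along the fingers, y is the line along which they close (so a half turn about z gives the same grasp; the last joint's range is limited). The gripper opens to 93 mm and grips with 3 to 60 N. Pads are 15 mm wide; open, the fingers measure 128 mm over their backs; the gripper's body (75 mm by 188 mm) begins 65 mm behind the grasp point.
Start: joints at [1.204, 0.351, 1.652, -0, 1.139, -0.085], TCP at [152.915, 528.3, 218.633] pointing down, gripper open.
Joint ranges: [-2.75, 2.75], [-0.79, 2.1], [0.01, 2.65], [-1.57, 4.71], [0.07, 3.14], [-2.87, 2.87]. Speed limits (rad/s): [2.22, 2.22, 2.79, 3.14, 3.14, 3.14].

### API

Orientations are given as [roll, pitch, yaw] about the fixed x, y, z axes, in that order (R = Rz(yaw) Ry(pitch) Rx(roll)).
In Python, from station import arm gives the robot as it stands. The module is installed in compiled form; this text tells all that it offers.
- The arm moves only by the tool send_rows, never from a script. Its argument "targets" is a list of rows, each a list of 3 entries, a list of its own where there are three numbers: the shift along the world's x, y, z in mm, then the turn about the world's z in degrees, then the opening, from -1 (shut) to 1 (fully open), so that 0 is half open. A call has 1 to 20 rows; each row shifts and turns the commanded pose from where the row before left it; what a row does not reach is not made up. A row lasts 1/12 s, in which the tool goes at most 41.7 mm and 7.16 degrees, less where a joint would pass 70% of its speed; a pose out of reach is approached as far as the arm can. A call is refused whole if a number of a shift passes 41.7 or a number of a turn 7.16, either way. A call with a gripper value outside its range is refused whole. The fingers move at their own pace and stop on an object; "squeeze" is the grip in N (left out, the last holds). Time passes only in rows, so rows that do not move let the fingers close. It gives the time, the measured TCP pose, the force, the opening and the grip force at its end, in the units of the state.
- arm.sense(): the state, without advancing time (a new reading comes with each control period).
- arm.camera(name): name is "side" or "top"; returns the picture (400x640x3 uint8, blue, green, red); there is no depth.
- arm.get_calibration(name): a dict with "camera_matrix" (3x3 intrinsics, pixels), "origin" and "orientation" of the camera in the world. Camera axes: x right, y down, z forward; pixel columns grow to the right and rows downward; lengths in mm; the calibration is good to about 2 mm. A picture is of the moment at which its call begins. get_calibration takes no time and is no camera call.
- arm.hand_in(): hands the job in; it is judged then, once.
Trained networks look in the newest picture that a camera, given by its name, has taken for a name from the list of things; names that differ only in an ending like _2 or _b are one class to them, and where a whole thing is asked for, a point or a joint stands for the part that bears it (a point fixed in the world has none). Each returns a list of dicts, best first, with "confidence" (0 to 1); they miss things now and then, are a little off and sometimes report something else, mostly with a low value. They report only what shows in the picture. A call takes as long as a camera call.
- arm.look_for(target, camera): "xyz" ([x, y, z] in mm, in world coordinates, good to about 4 mm: the middle of the surface that is visible of it).
- arm.regions_of(target, camera): "region" (400x640 bool, what is visible of it).
The state is a dict: "clock": time; "q": joint angles; "qvel": joint speeds; "tau": joint torques, N m; "ee_pos": TCP position; "eef_rot": TCP orientation; "wrist_force": force on the tool from outside, world axes, zero at the start; "ft_torque": the same for the moment, N m; "grip_width": opening from 0.0 (shut) to 1.0 (fully open); "finger_force": force on a finger pad.
Only numpy, scipy, OpenCV 4.12 (cv2) and the standard library are available. Lean on these libraries where they do the work, as an engineer would, in place of code of your own. Each camera call takes 0.05 s, during which the arm holds its last target. There are 200 camera calls.

### The job

Close the sluice gate of the bench flume before it is filled. The crank handle was left parked short: press in the red spring button on its sliding block, slide the handle outward and let the button spring out into the outer hole of the arm; then keep hold of the handle's loose black sleeve and wind the gate down (clockwise seen from above) until it bears firmly on its rubber seal and the handle goes stiff, without forcing it. Let go and leave the handle locked long, and do not disturb the beaker, the pH pen and the vial beside the flume.

Things in the scene. Friction and masses are not known exactly. Their poses are not given: they have to be found in the camera images.
- flume: bench flume: clear-walled channel 340 x 150 mm on an aluminium base, walls up to 128 mm; two guide posts and a 150 x 46 mm yoke (top 196 mm above the bench) carry the crank over its middle. Origin under its centre on the bench; y axis along the channel towards its grey pipe stub, x across it, z up. Fixed.
- crank_axis (a point): point on the vertical axis of the crank, at the height of the crank arm's centre line, 228 mm above the bench top, over the middle of the flume. The arm turns level above the yoke.
- crank (a joint): turn of the crank (rad), growing clockwise seen from above; closes the gate by 20 mm a turn; at 0 the gate's edge is 50 mm above the bed. Starts at 0 to 6.3; the gate meets its seal somewhere between 13.4 and 14.9, depending on the seal fitted. Running friction 0.5 N m; on the seal the torque rises by about 2 N m per rad; it stays where it is left.
- slide_block (a point): centre of the black sliding block (30 x 30 x 24 mm) on the crank arm, at the arm's height, 24 mm from the crank axis when parked, 56 mm when long. x axis outward along the arm, z up; red button on its +y face, -y face plain. It is the inner end of a 20 x 20 mm tube that slides on the arm and carries the sleeve 54 mm further out. Fingers beside it have 20 mm free below its centre.
- button_face (a point): middle of the outer face of the red button (16 mm across), 22 mm from the block's centre on its +y side: it stands 7 mm out of the block and is pressed in towards -y (same axes as slide_block).
- handle_slide (a joint): how far the handle is drawn out along the arm (m): 0 parked in the inner hole (start), 0.032 in the outer hole, where the locked button leaves 1.5 mm of play either way; end stop at 0.042. Sliding friction about 2.5 N. It leaves a hole only while the button is pressed in.
- detent (a joint): how far the red button is pressed in (m): 0 sprung out, locked in a hole; 0.006 fully in (6.3 N), 1 mm proud, handle free to slide; about 0.004 when released between holes, where it rides on the bar until it reaches a hole and springs out. Locks below 0.002.
- sleeve: black ribbed grip sleeve of the handle, upright, 24 mm in diameter and 64 mm tall, spinning freely on its pin; origin at its middle, 49 mm above the arm's centre line; a 17 mm steel cap ends 5 mm above its top. 78 mm from the crank axis when parked, 110 mm when locked long.
- gate: blue gate plate across the channel (96 x 9 x 76 mm), seen through the clear walls; origin at the middle of its lower edge; moves straight down as it is wound.
- seal: black rubber seal strip (92 x 10 x 4 mm) on the channel bed under the gate; origin at the middle of its underside, the top 4 mm higher and 3 to 7 mm above the bed. It yields 1 mm per 200 N; over 250 N is too much.
- beaker_250: polypropylene beaker, 92 x 80 x 114 mm, upright beyond the flume's open end; origin at the centre of its underside.
- ph_pen: yellow pocket pH meter, 149 x 30 x 20 mm, lying in front of the flume; origin at the centre of its underside.
- vial_5: sample vial with blue cap, 27 mm in diameter and 68 mm tall, upright in front of the flume; origin at the centre of its underside.

How it is judged (in metres and radians):
On the way, in this order (a step that is already met when the one before it is completed fails the run):
1. the handle is drawn out and its button has sprung into the outer hole (value of joint handle_slide between 0.0295 and 0.0345 m and value of joint detent below 0.002 m), for 0.2 s.
2. the crank is wound with the loose sleeve held in the fingers (contact force between the fingers and sleeve above 2 N and velocity of joint crank above 0.15 rad/s), for 0.1 s.
3. the gate bears on its seal (contact force between gate and seal above 20 N), for 0.2 s.
At the end, for the whole second after the job is handed in: The gate presses on its seal with more than 20 N (0.1 mm of squeeze), the crank is at rest, and the handle is locked in the outer hole: drawn out 29.5 to 34.5 mm with the button sprung out (pressed in less than 2 mm) (all of step 1 and contact force between gate and seal above 20 N and velocity of joint crank between -0.05 and 0.05 rad/s); the robot touches nothing.
It fails at once if the gate is forced onto its seal (over 250 N, about 0.8 N m at the crank above its running friction) (contact force between gate and seal above 250 N).
It fails at once if the extended crank is driven or spun with the sleeve not held (value of joint handle_slide above 0.0295 m and velocity of joint crank above 0.8 rad/s and contact force between the fingers and sleeve below 0.3 N).
It fails at once if the beaker is moved by more than 20 mm (distance of beaker_250 from where it was at the start of the episode above 0.02 m).
It fails at once if the pH pen is moved by more than 20 mm (distance of ph_pen from where it was at the start of the episode above 0.02 m).
It fails at once if the vial is moved by more than 20 mm or tipped (distance of vial_5 from where it was at the start of the episode above 0.02 m or angle between vial_5's own z axis and vertical above 0.4 rad).
It also fails if it takes over 72 s, if anything falls off the work surface, if the arm or the gripper's body presses on something with over 40 N, if the wrist force passes 120 N, or if a joint passes its speed limit or range.

## Working session

There is one attempt and no reset: what is moved stays moved. The work goes in short steps, Python scripts to look and compute and a tool call to move; the robot and the scene stay as the last step left them, time stands still between calls to the robot, and variables do not carry over. Pictures are saved under pics/ and viewed, at most 10 in all, crops included, and the job is handed in when it is done.

Besides the shell and the picture viewer there is one more tool, called after "Emit:" as a command line: name --argument value ..., lists and objects as JSON in quotes. send_rows: Moves the arm, as the interface text tells. Its arguments: {"type":"object","properties":{"targets":{"type":"array"},"squeeze":{"type":"number"}},"required":["targets"]}

```bash
mkdir -p pics; python3 - <<'E'
from station import arm
import cv2,numpy as np
for c in("side","top"):
    im=arm.camera(c); cv2.imwrite(f"pics/{c}0.png",im)
    k=arm.get_calibration(c); print(c,np.round(k["camera_matrix"],1).tolist(),np.round(k["origin"],1),np.round(k["orientation"],4).tolist())
    for t in("flume","slide_block","button_face","sleeve","gate","beaker_250","ph_pen","vial_5"):
        print(t,[(np.round(d["xyz"]).tolist(),round(d["confidence"],2)) for d in arm.look_for(t,c)[:2]])
s=arm.sense(); print(s)
E
```

```text
side [[409.2, 0.0, 320.2], [0.0, 409.2, 193.1], [0.0, 0.0, 1.0]] [562.2 623.9 820.2] [-2.2887, -0.0179, 3.0915]
flume [([556.0, -26.0, 121.0], 0.64)]
slide_block [([508.0, -38.0, 240.0], 0.78)]
button_face [([572.0, -59.0, 118.0], 0.2)]
sleeve [([498.0, -27.0, 280.0], 0.79)]
gate [([570.0, -60.0, 116.0], 0.76)]
beaker_250 [([615.0, -270.0, 63.0], 0.64)]
ph_pen [([430.0, 5.0, 13.0], 0.97)]
vial_5 [([431.0, -145.0, 46.0], 0.54)]
top [[376.3, 0.0, 317.9], [0.0, 376.3, 198.1], [0.0, 0.0, 1.0]] [ 455.6  -97.  1166.1] [-3.0738, -0.0074, -1.5614]
flume [([563.0, -56.0, 76.0], 0.77)]
slide_block [([530.0, -45.0, 240.0], 0.83)]
button_face [([564.0, -54.0, 83.0], 0.63)]
sleeve [([495.0, -42.0, 310.0], 0.54)]
gate [([529.0, -48.0, 236.0], 0.65)]
beaker_250 [([608.0, -284.0, 66.0], 0.63)]
ph_pen [([435.0, -2.0, 18.0], 0.57)]
vial_5 []
{'clock': 0.9, 'q': array([ 1.20439239e+00,  3.50677343e-01,  1.65179801e+00,  5.50970194e-07,
        1.13909824e+00, -8.46153197e-02]), 'qvel': array([-5.87232481e-05, -9.65956993e-04,  9.40913791e-04,  9.08808536e-05,
       -3.23403784e-04, -1.55335357e-05]), 'tau': array([ 1.03399834e-03, -4.97253299e+01, -2.85487533e+01,  6.98822457e-02,
        2.21643416e-02, -2.11425305e-05]), 'ee_pos': array([152.91992426, 528.30149174, 218.64573214]), 'eef_rot': array([3.14157361e+00, 1.11278815e-06, 2.85980381e+00]), 'wrist_force': array([ 0.53150542,  0.22480915, -0.44639712]), 'ft_torque': array([ 0.04058059, -0.01650074,  0.0279196 ]), 'finger_force': 0.0, 'grip_width': 0.9983046303460318}
```

```bash
python3 - <<'E'
import cv2
a=cv2.imread("pics/side0.png");b=cv2.imread("pics/top0.png")
cv2.imwrite("pics/s0.png",cv2.resize(a[100:400,150:550],None,fx=2,fy=2,interpolation=2))
cv2.imwrite("pics/t0.png",cv2.resize(b[60:285,200:500],None,fx=2.66,fy=2.66,interpolation=2))
E
```

```text
(no output)
```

View pics/s0.png

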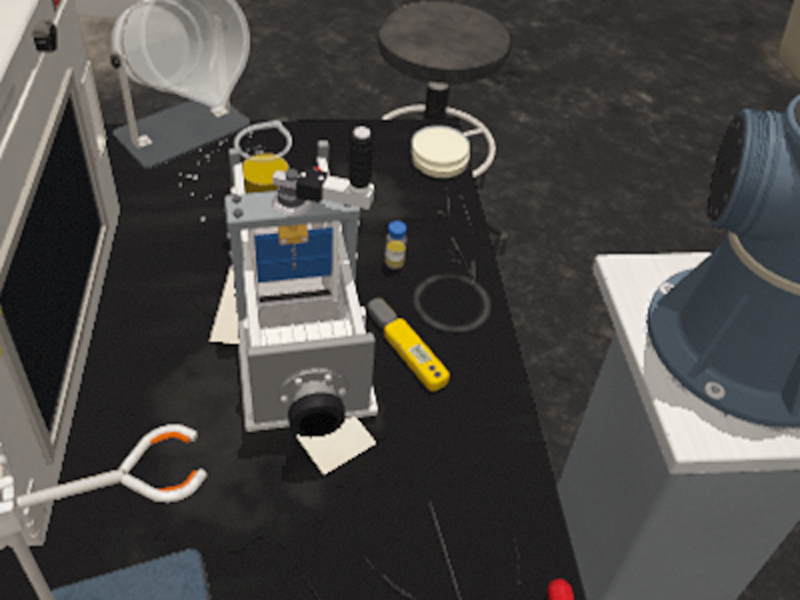

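View pics/t0.png

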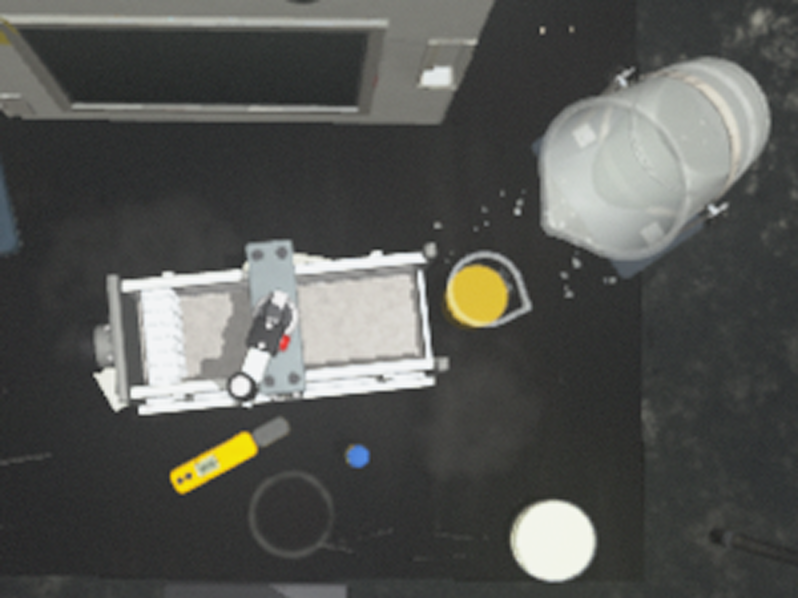

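The side view shows the crank arm pointing towards the robot. In the top crop the cap is at (242,385), the red button is at (285,343) on its right (world -y), and the yoke's four bolts centre on about (276,318).

```bash
cat > h.py <<'E'
from station import arm
import numpy as np,cv2
from scipy.spatial.transform import Rotation as R
def ray(c,u,v,z):
    k=arm.get_calibration(c);o=np.array(k["origin"]);r=R.from_euler("xyz",k["orientation"]).as_matrix()
    d=r@np.linalg.inv(k["camera_matrix"])@[u,v,1]; return o+d*(z-o[2])/d[2]
def pix(c,p):
    k=arm.get_calibration(c);r=R.from_euler("xyz",k["orientation"]).as_matrix()
    q=np.array(k["camera_matrix"])@(r.T@(np.array(p,float)-k["origin"])); return q[:2]/q[2]
E
python3 - <<'E'
from h import *
T=lambda x,y,z:ray("top",200+x/2.66,60+y/2.66,z)
S=lambda x,y,z:ray("side",150+x/2,100+y/2,z)
print("cap",T(242,385,314),S(362,132,314))
for p in((257,257),(285,255),(268,382),(296,379)):print("bolt",T(*p,198))
print("mean",np.mean([T(*p,198) for p in((257,257),(285,255),(268,382),(296,379))],0))
print("button",T(285,343,228))
print("armtip",T(278,295,238))
for t in("flume","slide_block","sleeve"):
  m=arm.camera("top");
  for d in arm.regions_of(t,"top")[:1]:
    ys,xs=np.nonzero(d["region"]);print(t,xs.min(),xs.max(),ys.min(),ys.max(),cv2.minAreaRect(np.c_[xs,ys].astype(np.float32)))
E
```

```text
cap [497.72225182 -41.95078933 314.        ] [498.01328224 -37.72210322 314.        ]
bolt [628.69661478 -47.31238491 198.        ]
bolt [630.96217027 -74.62070378 198.        ]
bolt [506.61074077 -59.57282384 198.        ]
bolt [509.78530815 -86.64611534 198.        ]
mean [569.01370849 -67.03800697 198.        ]
button [541.9203945  -76.26141964 228.        ]
armtip [585.92684112 -69.43838046 238.        ]
flume 229 367 151 215 ((296.71533203125, 181.8326416015625), (61.318626403808594, 137.347900390625), 84.42780303955078)
slide_block 285 307 179 212 ((295.9283142089844, 196.6752166748047), (15.439807891845703, 33.61418914794922), 22.2490234375)
```

Emit:
send_rows --targets '[[[6,-9,24],0,0.4],[[12,-18,24],-2.3,0.4],[[18,-27,20],-2.4,0.4],[[18,-27,20],0,0.4],[[18,-27,20],0,0.4],[[18,-27,20],0,0.4],[[18,-27,16],0,0.4],[[18,-27,10],0,0.4],[[18,-27,6],0,0.4],[[18,-27,0],0,0.4],[[18,-27,0],0,0.4],[[18,-27,0],0,0.4],[[18,-27,0],0,0.4],[[18,-27,0],0,0.4],[[18,-27,0],0,0.4],[[18,-27,0],0,0.4],[[18,-27,0],0,0.4],[[18,-27,0],0,0.4],[[18,-27,0],0,0.4],[[18,-27,0],0,0.4]]' --squeeze 20

```text
clock: 2.87
ee_pos: [495.5, 13.7, 378.7]
eef_rot: [3.141, 0.0, 2.778]
wrist_force: [0.0, -0.6, 0.3]
grip_width: 0.697
finger_force: 0.0
```

Emit:
send_rows --targets '[[[18,-26,0],0,0.4],[[18,-26,0],0,0.4],[[14,-18,0],0,0.4],[[4,-6,0],0,0.4],[[0,0,0],0,0.4],[[0,0,0],0,0.4]]'

```text
clock: 3.37
ee_pos: [548.5, -60.2, 378.5]
eef_rot: [3.141, -0.001, 2.778]
wrist_force: [-0.5, 0.0, 0.5]
grip_width: 0.698
finger_force: 0.0
```

```bash
python3 - <<'E'
from h import *
print(arm.sense()["ee_pos"])
a=arm.camera("side");b=arm.camera("top")
u,v=[int(i) for i in pix("side",[530,-55,260])];print("crop",u-80,v-60)
A=cv2.resize(a[v-60:v+60,u-80:u+80],None,fx=5,fy=5,interpolation=2);cv2.imwrite("pics/s1.png",A)
for t in("slide_block","button_face","sleeve"):
  for c in("side","top"):print(t,c,[(np.round(d["xyz"]).tolist(),round(d["confidence"],2)) for d in arm.look_for(t,c)[:1]])
print(pix("side",[498,-40,314]),pix("side",[546.6,-58.5,240]),pix("side",[569,-67,228]))
E
```

```text
[548.54294743 -60.22609119 378.52900143]
crop 234 121
slide_block side [([506.0, -33.0, 242.0], 0.95)]
slide_block top [([504.0, -39.0, 266.0], 0.73)]
button_face side []
button_face top []
sleeve side [([494.0, -30.0, 282.0], 0.82)]
sleeve top [([503.0, -42.0, 266.0], 0.53)]
[330.92855122 165.32137727] [306.99767847 187.52822021] [296.82557598 189.35723545]
```

View pics/s1.png

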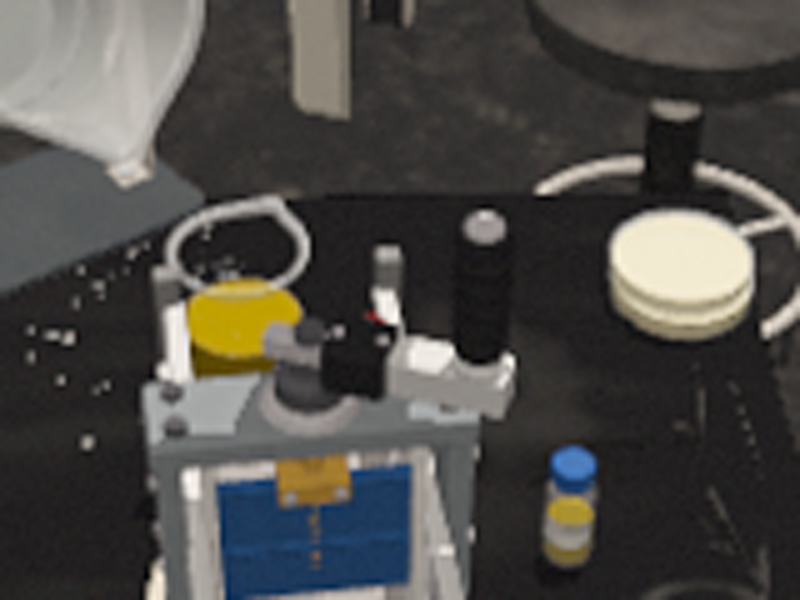

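The picture matches the estimate: the cap is at (487,225) against a predicted (485,221), and the block top is at about (360,340) against (365,332). I'll descend and pinch.

Emit:
send_rows --targets '[[[0,0,-20],0,0.4],[[0,0,-24],0,0.4],[[0,0,-24],0,0.4],[[0,0,-24],0,0.4],[[0,0,-24],0,0.4],[[0,0,-20],0,0.4],[[0,0,-15],0,0.4],[[0,0,-10],0,0.4],[[0,0,-5],0,0.4],[[0,0,0],0,0.4],[[0,0,0],0,0.4]]'

```text
clock: 4.68
ee_pos: [549.3, -60.7, 213.3]
eef_rot: [3.141, 0.001, 2.778]
wrist_force: [0.1, -0.5, 0.3]
grip_width: 0.7
finger_force: 0.0
```

Emit:
send_rows --targets '[[[0,0,0],0,0.0],[[0,0,0],0,-0.3],[[0,0,0],0,-0.5],[[0,0,0],0,-0.6],[[0,0,0],0,-0.6],[[0,0,0],0,-0.6],[[0,0,0],0,-0.6],[[0,0,0],0,-0.6]]' --squeeze 20

```text
clock: 5.35
ee_pos: [549.8, -58.6, 212.8]
eef_rot: [3.137, 0.001, 2.778]
wrist_force: [5.9, 14.2, -0.8]
grip_width: 0.33
finger_force: 19.9
```

Emit:
send_rows --targets '[[[0.7,2,0],0,-0.6],[[0,0,0],0,-0.6],[[-4,1.5,0],0,-0.6],[[-4,1.5,0],0,-0.6],[[-4,1.5,0],0,-0.6],[[-4,1.5,0],0,-0.6],[[-4,1.5,0],0,-0.6],[[-4,1.5,0],0,-0.6],[[-2,0.8,0],0,-0.6],[[0,0,0],0,-0.6],[[0,0,0],0,-0.6]]'

```text
clock: 6.27
ee_pos: [522.9, -49.0, 212.7]
eef_rot: [-3.141, -0.001, 2.778]
wrist_force: [-3.5, -1.9, 6.0]
grip_width: 0.331
finger_force: 19.9
```

Emit:
send_rows --targets '[[[0,0,0],0,0.1],[[0,0,0],0,0.4],[[0,0,0],0,0.4],[[0,0,0],0,0.4],[[0,0,20],0,0.4],[[0,0,30],0,0.4],[[0,0,30],0,0.4],[[0,0,30],0,0.4],[[0,0,20],0,0.4],[[-18,7,0],0,0.4],[[-18,7,0],0,0.4],[[-12,4.5,0],0,0.4],[[-5,2,0],0,0.4],[[0,0,0],0,0.4],[[0,0,0],0,0.4]]'

```text
clock: 7.52
ee_pos: [471.0, -28.4, 342.7]
eef_rot: [3.141, 0.0, 2.778]
wrist_force: [-0.1, -0.6, 0.4]
grip_width: 0.698
finger_force: 0.0
```

```bash
python3 - <<'E'
from h import *
print(arm.sense()["ee_pos"])
a=arm.camera("side")
B=a[121:241,234:394];cv2.imwrite("pics/s2.png",cv2.resize(B,None,fx=5,fy=5,interpolation=2))
p=pix("side",[470,-28.5,314]);print((p-[234,121])*5)
E
```

```text
[470.98445122 -28.43709951 342.68138394]
[555.63646543 237.73733567]
```

View pics/s2.png

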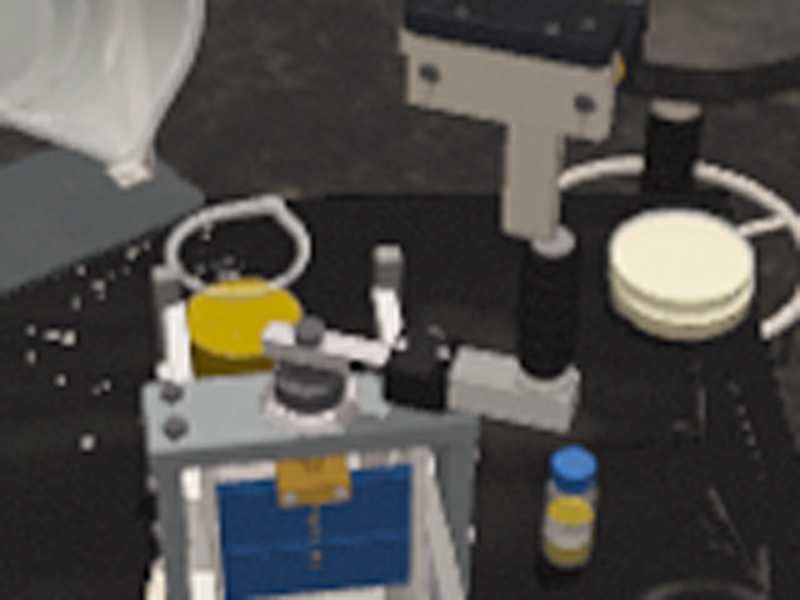

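The cap now sits at (553,243), so the handle is drawn out about 28 mm. I'll grip the sleeve and pull it to the click.

Emit:
send_rows --targets '[[[-1,0,-20],0,0.4],[[0,0,-25],0,0.4],[[0,0,-20],0,0.4],[[0,0,-10],0,0.4],[[0,0,-5],0,0.2],[[0,0,0],0,-0.2],[[0,0,0],0,-0.6],[[0,0,0],0,-0.8],[[0,0,0],0,-0.8],[[0,0,0],0,-0.8],[[0,0,0],0,-0.8]]' --squeeze 25

```text
clock: 8.48
ee_pos: [469.7, -28.6, 263.1]
eef_rot: [-3.141, 0.001, 2.778]
wrist_force: [-0.4, -1.6, 1.8]
grip_width: 0.255
finger_force: 25.1
```

Emit:
send_rows --targets '[[[-1.4,0.5,0],0,-0.8],[[-1.4,0.5,0],0,-0.8],[[-0.5,0.2,0],0,-0.8],[[0,0,0],0,-0.8],[[0,0,0],0,-0.8]]'

```text
clock: 8.9
ee_pos: [466.5, -27.4, 263.0]
eef_rot: [-3.141, 0.001, 2.778]
wrist_force: [0.7, -4.0, 3.7]
grip_width: 0.254
finger_force: 25.0
```

Emit:
send_rows --targets '[[[-1,0.4,0],0,-0.8],[[-1,0.4,0],0,-0.8],[[0,0,0],0,-0.8],[[0,0,0],0,-0.8]]'

```text
clock: 9.23
ee_pos: [464.7, -26.7, 262.9]
eef_rot: [-3.141, 0.001, 2.778]
wrist_force: [2.2, -5.6, 4.4]
grip_width: 0.254
finger_force: 25.0
```

Emit:
send_rows --targets '[[[-1,0.4,0],0,-0.8],[[-1,0.4,0],0,-0.8],[[0,0,0],0,-0.8],[[0,0,0],0,-0.8]]'

```text
clock: 9.57
ee_pos: [464.3, -26.5, 263.0]
eef_rot: [3.142, 0.006, 2.778]
wrist_force: [13.9, -9.4, -3.3]
grip_width: 0.254
finger_force: 25.0
```

```bash
cat >> h.py <<'E'
def rows(cur,a0,step,n,C=(568.6,-66.1),r=110,turn=0):
    cur=np.array(cur,float);o=[]
    for i in range(1,n+1):
        a=np.deg2rad(a0-step*i);t=np.array(C)+r*np.array([np.cos(a),np.sin(a)])
        d=np.round(t-cur,1);cur=cur+d;o.append([[float(d[0]),float(d[1]),0],turn,-0.8])
    print(o);print("end",cur.round(1),a0-step*n)
E
python3 - <<'E'
from h import *
rows((462.3,-25.6),159.2+6,6,20)
k=arm.get_calibration("side");o=np.array(k["origin"]);r=R.from_euler("xyz",k["orientation"]).as_matrix()
d=r@np.linalg.inv(k["camera_matrix"])@[150+295/2,100+280/2,1];print(o+d*(-63-o[1])/d[1])
E
```

```text
[[[3.5, -1.4, 0], 0, -0.8], [[4.6, 10.5, 0], 0, -0.8], [[5.7, 10.0, 0], 0, -0.8], [[6.8, 9.3, 0], 0, -0.8], [[7.6, 8.6, 0], 0, -0.8], [[8.6, 7.7, 0], 0, -0.8], [[9.3, 6.8, 0], 0, -0.8], [[9.9, 5.8, 0], 0, -0.8], [[10.5, 4.8, 0], 0, -0.8], [[11.0, 3.6, 0], 0, -0.8], [[11.2, 2.4, 0], 0, -0.8], [[11.5, 1.2, 0], 0, -0.8], [[11.5, 0.1, 0], 0, -0.8], [[11.4, -1.2, 0], 0, -0.8], [[11.3, -2.3, 0], 0, -0.8], [[11.0, -3.6, 0], 0, -0.8], [[10.5, -4.6, 0], 0, -0.8], [[10.0, -5.7, 0], 0, -0.8], [[9.3, -6.8, 0], 0, -0.8], [[8.6, -7.6, 0], 0, -0.8]]
end [646.1  12. ] 45.19999999999999
[570.53502842 -63.          66.53354579]
```

Emit:
send_rows --targets '[[[3.5,-1.4,0],0,-0.8],[[4.6,10.5,0],0,-0.8],[[5.7,10.0,0],0,-0.8],[[6.8,9.3,0],0,-0.8],[[7.6,8.6,0],0,-0.8],[[8.6,7.7,0],0,-0.8],[[9.3,6.8,0],0,-0.8],[[9.9,5.8,0],0,-0.8],[[10.5,4.8,0],0,-0.8],[[11.0,3.6,0],0,-0.8],[[11.2,2.4,0],0,-0.8],[[11.5,1.2,0],0,-0.8],[[11.5,0.1,0],0,-0.8],[[11.4,-1.2,0],0,-0.8],[[11.3,-2.3,0],0,-0.8],[[11.0,-3.6,0],0,-0.8],[[10.5,-4.6,0],0,-0.8],[[10.0,-5.7,0],0,-0.8],[[9.3,-6.8,0],0,-0.8],[[8.6,-7.6,0],0,-0.8]]' --squeeze 30

```text
clock: 11.23
ee_pos: [646.2, 13.3, 263.0]
eef_rot: [3.14, -0.002, 2.779]
wrist_force: [-3.3, 3.2, 6.5]
grip_width: 0.253
finger_force: 30.0
```

```bash
python3 - <<'E'
from h import *
a=arm.camera("side")
cv2.imwrite("pics/s3.png",cv2.resize(a[121:271,234:434],None,fx=4,fy=4,interpolation=2))
s=arm.sense();print(s["ee_pos"],s["wrist_force"],s["grip_width"],s["q"])
E
python3 -c "
from h import *
rows((646.1,12.0),45.2,7.5,20)"
```

```text
[647.28570592  11.75710622 262.8801157 ] [0.71878159 1.58986917 8.91985579] 0.2514159686226398 [-0.05442551  0.49477435  1.32451566  0.00167693  1.32245091 -1.26185051]
[[[9.5, -10.8, 0], 0, -0.8], [[8.1, -12.0, 0], 0, -0.8], [[6.4, -12.9, 0], 0, -0.8], [[4.7, -13.6, 0], 0, -0.8], [[2.8, -14.1, 0], 0, -0.8], [[1.0, -14.3, 0], 0, -0.8], [[-0.9, -14.4, 0], 0, -0.8], [[-2.7, -14.1, 0], 0, -0.8], [[-4.6, -13.6, 0], 0, -0.8], [[-6.3, -13.0, 0], 0, -0.8], [[-8.0, -12.0, 0], 0, -0.8], [[-9.4, -10.8, 0], 0, -0.8], [[-10.8, -9.5, 0], 0, -0.8], [[-12.0, -8.1, 0], 0, -0.8], [[-12.9, -6.4, 0], 0, -0.8], [[-13.6, -4.7, 0], 0, -0.8], [[-14.1, -2.8, 0], 0, -0.8], [[-14.3, -1.0, 0], 0, -0.8], [[-14.4, 0.9, 0], 0, -0.8], [[-14.1, 2.7, 0], 0, -0.8]]
end [ 540.5 -172.5] -104.8
```

View pics/s3.png

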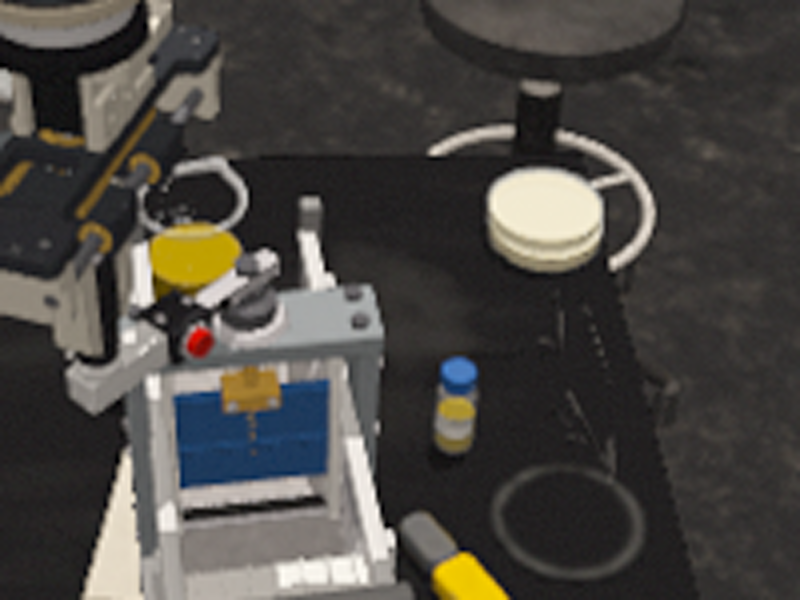

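The crank has turned with the sleeve held, and the red button at (199,342) stands out, so it is locked. The gate's lower edge (row about 480) is above the seal (row about 505) with roughly one turn left.

Emit:
send_rows --targets '[[[9.5,-10.8,0],0,-0.8],[[8.1,-12.0,0],0,-0.8],[[6.4,-12.9,0],0,-0.8],[[4.7,-13.6,0],0,-0.8],[[2.8,-14.1,0],0,-0.8],[[1.0,-14.3,0],0,-0.8],[[-0.9,-14.4,0],0,-0.8],[[-2.7,-14.1,0],0,-0.8],[[-4.6,-13.6,0],0,-0.8],[[-6.3,-13.0,0],0,-0.8],[[-8.0,-12.0,0],0,-0.8],[[-9.4,-10.8,0],0,-0.8],[[-10.8,-9.5,0],0,-0.8],[[-12.0,-8.1,0],0,-0.8],[[-12.9,-6.4,0],0,-0.8],[[-13.6,-4.7,0],0,-0.8],[[-14.1,-2.8,0],0,-0.8],[[-14.3,-1.0,0],0,-0.8],[[-14.4,0.9,0],0,-0.8],[[-14.1,2.7,0],0,-0.8]]'

```text
clock: 12.95
ee_pos: [540.6, -171.9, 263.0]
eef_rot: [3.14, 0.002, 2.778]
wrist_force: [4.5, 0.7, 3.8]
grip_width: 0.255
finger_force: 30.0
```

```bash
python3 - <<'E'
from h import *
a=arm.camera("side")
cv2.imwrite("pics/s4.png",cv2.resize(a[191:271,254:354],None,fx=7,fy=7,interpolation=2))
s=arm.sense();print(s["ee_pos"],s["wrist_force"],s["grip_width"])
for z in (4,10,15,20,30,40,50): print(z,(pix("side",[570,-62.5,z])-[254,191])*7)
rows((540.5,-172.5),-104.8,5,18)
E
```

```text
[ 538.57440684 -171.42361256  263.01009856] [-1.85535556 -0.06777289  6.04754884] 0.25054714687666824
4 [309.1331859  459.31768298]
10 [308.84593278 448.64697879]
15 [308.60489806 439.69316738]
20 [308.36234164 430.68282895]
30 [307.8726057  412.49041621]
40 [307.37660711 394.06536209]
50 [306.87422497 375.40317542]
[[[-9.2, 2.9, 0], 0, -0.8], [[-8.8, 3.6, 0], 0, -0.8], [[-8.6, 4.4, 0], 0, -0.8], [[-8.1, 5.2, 0], 0, -0.8], [[-7.6, 5.8, 0], 0, -0.8], [[-7.1, 6.4, 0], 0, -0.8], [[-6.5, 7.1, 0], 0, -0.8], [[-5.9, 7.6, 0], 0, -0.8], [[-5.2, 8.1, 0], 0, -0.8], [[-4.4, 8.5, 0], 0, -0.8], [[-3.7, 8.8, 0], 0, -0.8], [[-3.0, 9.2, 0], 0, -0.8], [[-2.1, 9.3, 0], 0, -0.8], [[-1.2, 9.5, 0], 0, -0.8], [[-0.5, 9.6, 0], 0, -0.8], [[0.4, 9.6, 0], 0, -0.8], [[1.2, 9.5, 0], 0, -0.8], [[2.0, 9.4, 0], 0, -0.8]]
end [462.2 -38. ] -194.8
```

View pics/s4.png

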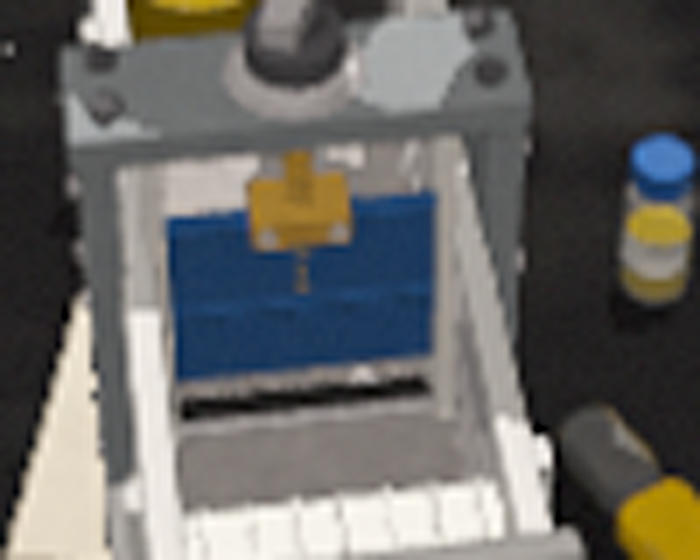

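The gate edge is at row 367 (z about 54) and the seal top is at about row 401 (z about 36), so some 5 rad remain. I'll wind another 150° faster.

```bash
python3 - <<'E'
from h import *
rows((540.5,-172.5),-104.8,7.5,20)
E
```

```text
[[[-13.6, 4.6, 0], 0, -0.8], [[-13.0, 6.3, 0], 0, -0.8], [[-12.0, 8.0, 0], 0, -0.8], [[-10.8, 9.4, 0], 0, -0.8], [[-9.5, 10.8, 0], 0, -0.8], [[-8.1, 12.0, 0], 0, -0.8], [[-6.4, 12.9, 0], 0, -0.8], [[-4.7, 13.6, 0], 0, -0.8], [[-2.8, 14.1, 0], 0, -0.8], [[-1.0, 14.3, 0], 0, -0.8], [[0.9, 14.4, 0], 0, -0.8], [[2.7, 14.1, 0], 0, -0.8], [[4.6, 13.6, 0], 0, -0.8], [[6.3, 13.0, 0], 0, -0.8], [[8.0, 12.0, 0], 0, -0.8], [[9.4, 10.8, 0], 0, -0.8], [[10.8, 9.5, 0], 0, -0.8], [[12.0, 8.1, 0], 0, -0.8], [[12.9, 6.4, 0], 0, -0.8], [[13.6, 4.7, 0], 0, -0.8]]
end [539.8  40.1] -254.8
```

Emit:
send_rows --targets '[[[-13.6,4.6,0],0,-0.8],[[-13.0,6.3,0],0,-0.8],[[-12.0,8.0,0],0,-0.8],[[-10.8,9.4,0],0,-0.8],[[-9.5,10.8,0],0,-0.8],[[-8.1,12.0,0],0,-0.8],[[-6.4,12.9,0],0,-0.8],[[-4.7,13.6,0],0,-0.8],[[-2.8,14.1,0],0,-0.8],[[-1.0,14.3,0],0,-0.8],[[0.9,14.4,0],0,-0.8],[[2.7,14.1,0],0,-0.8],[[4.6,13.6,0],0,-0.8],[[6.3,13.0,0],0,-0.8],[[8.0,12.0,0],0,-0.8],[[9.4,10.8,0],0,-0.8],[[10.8,9.5,0],0,-0.8],[[12.0,8.1,0],0,-0.8],[[12.9,6.4,0],0,-0.8],[[13.6,4.7,0],0,-0.8]]'

```text
clock: 14.67
ee_pos: [539.5, 41.7, 262.8]
eef_rot: [-3.141, -0.002, 2.779]
wrist_force: [-3.6, -1.9, 7.4]
grip_width: 0.253
finger_force: 30.0
```

```bash
python3 - <<'E'
from h import *
a=arm.camera("side")
cv2.imwrite("pics/s5.png",cv2.resize(a[191:271,254:354],None,fx=7,fy=7,interpolation=2))
s=arm.sense();print(s["ee_pos"],s["wrist_force"],s["grip_width"])
rows((539.8,40.1),-254.8,5,20)
E
```

```text
[541.56387415  42.11165487 262.78348787] [0.71601369 3.58726585 8.05100476] 0.2516686760929982
[[[9.3, 2.1, 0], 0, -0.8], [[9.5, 1.2, 0], 0, -0.8], [[9.6, 0.5, 0], 0, -0.8], [[9.6, -0.4, 0], 0, -0.8], [[9.5, -1.2, 0], 0, -0.8], [[9.4, -2.0, 0], 0, -0.8], [[9.2, -2.9, 0], 0, -0.8], [[8.8, -3.6, 0], 0, -0.8], [[8.6, -4.4, 0], 0, -0.8], [[8.1, -5.2, 0], 0, -0.8], [[7.6, -5.8, 0], 0, -0.8], [[7.1, -6.4, 0], 0, -0.8], [[6.5, -7.1, 0], 0, -0.8], [[5.9, -7.6, 0], 0, -0.8], [[5.2, -8.1, 0], 0, -0.8], [[4.4, -8.5, 0], 0, -0.8], [[3.7, -8.8, 0], 0, -0.8], [[3.0, -9.2, 0], 0, -0.8], [[2.1, -9.3, 0], 0, -0.8], [[1.2, -9.5, 0], 0, -0.8]]
end [678.1 -56.1] -354.8
```

View pics/s5.png

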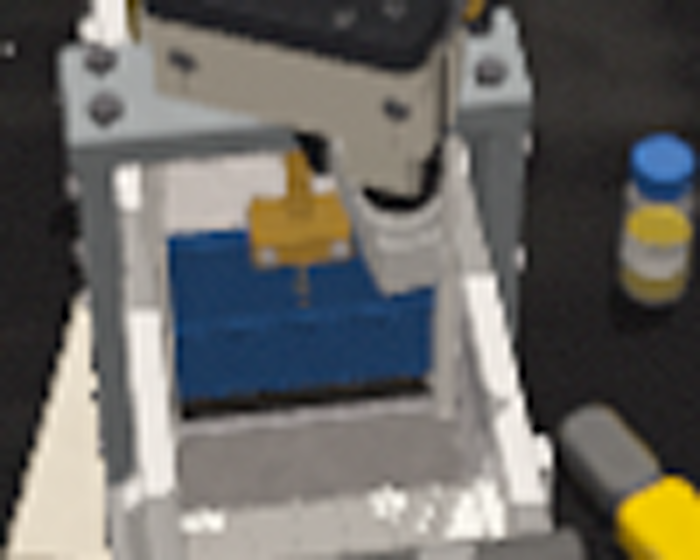

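The gap is now about 15 rows, roughly 8 mm or 2.6 rad. The tangential force runs at a steady 4.2 N or so, so contact will show as a rise.

Emit:
send_rows --targets '[[[9.3,2.1,0],0,-0.8],[[9.5,1.2,0],0,-0.8],[[9.6,0.5,0],0,-0.8],[[9.6,-0.4,0],0,-0.8],[[9.5,-1.2,0],0,-0.8],[[9.4,-2.0,0],0,-0.8],[[9.2,-2.9,0],0,-0.8],[[8.8,-3.6,0],0,-0.8],[[8.6,-4.4,0],0,-0.8],[[8.1,-5.2,0],0,-0.8],[[7.6,-5.8,0],0,-0.8],[[7.1,-6.4,0],0,-0.8]]'

```text
clock: 15.72
ee_pos: [646.1, 13.9, 262.9]
eef_rot: [3.14, -0.002, 2.779]
wrist_force: [-2.8, 3.9, 7.7]
grip_width: 0.253
finger_force: 30.0
```

```bash
cat >> h.py <<'E'
def st(C=(568.6,-66.1)):
    s=arm.sense();p=np.array(s["ee_pos"])[:2]-C;a=np.arctan2(p[1],p[0]);f=np.array(s["wrist_force"])[:2]
    print("az",np.rad2deg(a).round(1),"r",np.hypot(*p).round(1),"Ftan",f@[np.sin(a),-np.cos(a)],"Frad",f@[np.cos(a),np.sin(a)])
E
python3 - <<'E'
from h import *
st()
a=-314.8;C=np.array((568.6,-66.1));cur=C+110*np.array([np.cos(np.deg2rad(a)),np.sin(np.deg2rad(a))]);print(cur)
print(539.8+9.3+9.5+9.6+9.6+9.5+9.4+9.2+8.8+8.6+8.1+7.6+7.1)
rows(cur,a,3,20)
E
```

```text
az 45.9 r 111.4 Ftan -4.716225713300911 Frad 0.8686077154156354
[646.1097631   11.95278102]
646.1
[[[4.0, -4.2, 0], 0, -0.8], [[3.7, -4.3, 0], 0, -0.8], [[3.6, -4.6, 0], 0, -0.8], [[3.2, -4.7, 0], 0, -0.8], [[3.1, -4.9, 0], 0, -0.8], [[2.7, -5.1, 0], 0, -0.8], [[2.5, -5.2, 0], 0, -0.8], [[2.2, -5.3, 0], 0, -0.8], [[2.0, -5.4, 0], 0, -0.8], [[1.6, -5.5, 0], 0, -0.8], [[1.4, -5.6, 0], 0, -0.8], [[1.1, -5.7, 0], 0, -0.8], [[0.7, -5.7, 0], 0, -0.8], [[0.5, -5.7, 0], 0, -0.8], [[0.2, -5.8, 0], 0, -0.8], [[-0.1, -5.7, 0], 0, -0.8], [[-0.5, -5.8, 0], 0, -0.8], [[-0.7, -5.7, 0], 0, -0.8], [[-1.0, -5.6, 0], 0, -0.8], [[-1.4, -5.7, 0], 0, -0.8]]
end [674.9 -94.2] -374.8
```

Emit:
send_rows --targets '[[[4.0,-4.2,0],0,-0.8],[[3.7,-4.3,0],0,-0.8],[[3.6,-4.6,0],0,-0.8],[[3.2,-4.7,0],0,-0.8],[[3.1,-4.9,0],0,-0.8]]'

```text
clock: 16.13
ee_pos: [663.8, -8.7, 263.0]
eef_rot: [3.139, -0.001, 2.779]
wrist_force: [-1.0, 5.9, 6.5]
grip_width: 0.255
finger_force: 30.0
```

Emit:
send_rows --targets '[[[2.7,-5.1,0],0,-0.8],[[2.5,-5.2,0],0,-0.8],[[2.2,-5.3,0],0,-0.8]]'

```text
clock: 16.38
ee_pos: [671.3, -24.2, 263.0]
eef_rot: [3.139, -0.001, 2.779]
wrist_force: [0.8, 5.6, 6.7]
grip_width: 0.251
finger_force: 30.0
```

Emit:
send_rows --targets '[[[2.0,-5.4,0],0,-0.8],[[1.6,-5.5,0],0,-0.8],[[1.4,-5.6,0],0,-0.8],[[1.1,-5.7,0],0,-0.8]]'

```text
clock: 16.72
ee_pos: [677.5, -46.5, 263.0]
eef_rot: [3.139, -0.001, 2.779]
wrist_force: [1.8, 4.9, 6.9]
grip_width: 0.252
finger_force: 30.0
```

Emit:
send_rows --targets '[[[0.7,-5.7,0],0,-0.8],[[0.5,-5.7,0],0,-0.8],[[0.2,-5.8,0],0,-0.8],[[-0.1,-5.7,0],0,-0.8],[[-0.5,-5.8,0],0,-0.8]]'

```text
clock: 17.13
ee_pos: [678.5, -75.2, 263.0]
eef_rot: [3.139, -0.0, 2.779]
wrist_force: [2.8, 3.5, 6.0]
grip_width: 0.254
finger_force: 30.0
```

```bash
python3 - <<'E'
from h import *
st()
a=-374.8;C=np.array((568.6,-66.1));cur=C+110*np.array([np.cos(np.deg2rad(a)),np.sin(np.deg2rad(a))])
rows(cur,a,3,20)
E
```

```text
az -4.8 r 110.3 Ftan -3.7369345703630725 Frad 2.5283299217606015
[[[-1.6, -5.5, 0], 0, -0.8], [[-1.9, -5.5, 0], 0, -0.8], [[-2.2, -5.3, 0], 0, -0.8], [[-2.5, -5.2, 0], 0, -0.8], [[-2.7, -5.1, 0], 0, -0.8], [[-3.0, -4.9, 0], 0, -0.8], [[-3.2, -4.7, 0], 0, -0.8], [[-3.5, -4.6, 0], 0, -0.8], [[-3.7, -4.4, 0], 0, -0.8], [[-4.0, -4.2, 0], 0, -0.8], [[-4.2, -4.0, 0], 0, -0.8], [[-4.3, -3.7, 0], 0, -0.8], [[-4.6, -3.6, 0], 0, -0.8], [[-4.7, -3.2, 0], 0, -0.8], [[-4.9, -3.1, 0], 0, -0.8], [[-5.1, -2.7, 0], 0, -0.8], [[-5.2, -2.5, 0], 0, -0.8], [[-5.3, -2.3, 0], 0, -0.8], [[-5.4, -1.9, 0], 0, -0.8], [[-5.5, -1.7, 0], 0, -0.8]]
end [ 597.5 -172.3] -434.8
```

Emit:
send_rows --targets '[[[-0.7,-5.7,0],0,-0.8],[[-1.0,-5.6,0],0,-0.8],[[-1.4,-5.7,0],0,-0.8],[[-1.6,-5.5,0],0,-0.8]]'

```text
clock: 17.47
ee_pos: [673.9, -97.9, 263.0]
eef_rot: [3.139, 0.0, 2.779]
wrist_force: [2.7, 3.7, 6.5]
grip_width: 0.252
finger_force: 30.0
```

Emit:
send_rows --targets '[[[-1.9,-5.5,0],0,-0.8],[[-2.2,-5.3,0],0,-0.8],[[-2.5,-5.2,0],0,-0.8],[[-2.7,-5.1,0],0,-0.8]]'

```text
clock: 17.8
ee_pos: [664.7, -119.1, 263.0]
eef_rot: [3.139, 0.001, 2.779]
wrist_force: [3.3, 2.2, 5.9]
grip_width: 0.256
finger_force: 30.0
```

Emit:
send_rows --targets '[[[-3.0,-4.9,0],0,-0.8],[[-3.2,-4.7,0],0,-0.8],[[-3.5,-4.6,0],0,-0.8],[[-3.7,-4.4,0],0,-0.8]]'

```text
clock: 18.13
ee_pos: [651.2, -137.8, 263.0]
eef_rot: [3.139, 0.001, 2.778]
wrist_force: [4.2, 3.5, 5.7]
grip_width: 0.26
finger_force: 30.0
```

Emit:
send_rows --targets '[[[-4.0,-4.2,0],0,-0.8],[[-4.2,-4.0,0],0,-0.8],[[-4.3,-3.7,0],0,-0.8]]'

```text
clock: 18.38
ee_pos: [638.7, -149.7, 263.0]
eef_rot: [3.139, 0.001, 2.778]
wrist_force: [4.4, 3.5, 5.1]
grip_width: 0.252
finger_force: 30.0
```

```bash
python3 - <<'E'
from h import *
st()
a=arm.camera("side")
cv2.imwrite("pics/s6.png",cv2.resize(a[191:271,254:354],None,fx=7,fy=7,interpolation=2))
E
```

```text
az -50.0 r 109.1 Ftan -5.5888083812914005 Frad 0.18246043481768037
```

View pics/s6.png

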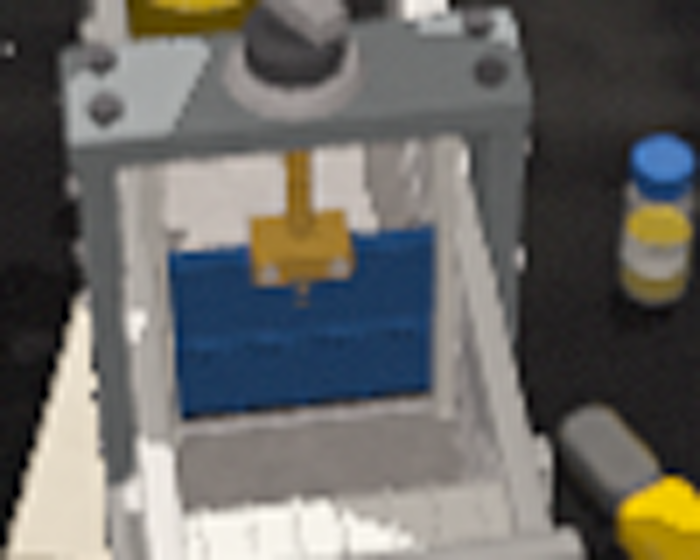

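The gate edge now covers nearly all of the black strip (row about 403), so contact is close. I'll take small steps.

Emit:
send_rows --targets '[[[-4.6,-3.6,0],0,-0.8],[[-4.7,-3.2,0],0,-0.8]]'

```text
clock: 18.6
ee_pos: [629.5, -156.5, 263.0]
eef_rot: [3.139, 0.001, 2.779]
wrist_force: [3.5, 2.8, 5.9]
grip_width: 0.256
finger_force: 30.0
```

Emit:
send_rows --targets '[[[-4.9,-3.1,0],0,-0.8],[[-5.1,-2.7,0],0,-0.8]]'

```text
clock: 18.77
ee_pos: [619.5, -162.3, 263.0]
eef_rot: [3.139, 0.001, 2.778]
wrist_force: [4.1, 4.1, 5.9]
grip_width: 0.253
finger_force: 30.0
```

Emit:
send_rows --targets '[[[-5.2,-2.5,0],0,-0.8],[[-5.3,-2.3,0],0,-0.8]]'

```text
clock: 18.93
ee_pos: [609.1, -166.9, 263.0]
eef_rot: [3.139, 0.001, 2.778]
wrist_force: [5.6, 4.9, 6.2]
grip_width: 0.251
finger_force: 30.0
```

Emit:
send_rows --targets '[[[-5.4,-1.9,0],0,-0.8]]'

```text
clock: 19.02
ee_pos: [603.9, -168.8, 263.0]
eef_rot: [3.139, 0.001, 2.778]
wrist_force: [6.2, 3.7, 4.3]
grip_width: 0.26
finger_force: 30.0
```

Emit:
send_rows --targets '[[[0,0,0],0,-0.8],[[0,0,0],0,-0.8],[[-2.7,-0.9,0],0,-0.8]]'

```text
clock: 19.27
ee_pos: [601.4, -169.7, 262.9]
eef_rot: [3.139, 0.001, 2.778]
wrist_force: [6.6, 5.0, 4.6]
grip_width: 0.255
finger_force: 30.0
```

The tangential force has risen about 3.3 N, which is roughly 0.36 N m or 110 N on the seal. I'll dwell, release and lift.

Emit:
send_rows --targets '[[[0,0,0],0,-0.8],[[0,0,0],0,-0.8],[[0,0,0],0,-0.8],[[0,0,0],0,-0.4],[[0,0,0],0,0.2],[[0,0,0],0,0.4],[[0,0,0],0,0.4],[[0,0,0],0,0.4],[[0,0,10],0,0.4],[[0,0,25],0,0.4],[[0,0,30],0,0.4],[[0,0,30],0,0.4],[[0,0,20],0,0.4],[[0,0,0],0,0.4],[[0,0,0],0,0.4]]'

```text
clock: 20.52
ee_pos: [600.3, -171.6, 378.8]
eef_rot: [3.142, 0.002, 2.778]
wrist_force: [0.2, -0.2, -1.1]
grip_width: 0.701
finger_force: 0.0
```

```bash
python3 - <<'E'
from h import *
s=arm.sense();print(s["ee_pos"],s["wrist_force"])
a=arm.camera("side");b=arm.camera("top")
cv2.imwrite("pics/s7.png",np.vstack([cv2.resize(a[121:271,224:424],(400,300)),cv2.resize(b[120:270,240:440],(400,300))]))
print(pix("side",[602,-171,314])*2-[448,242],pix("top",[602,-171,314])*2-[480,240-300])
E
```

```text
[ 600.33552496 -171.60449563  378.83200189] [ 0.21988746 -0.1841307  -1.1199777 ]
[114.38344336  20.06208687] [216.15958085 379.4830583 ]
```

View pics/s7.png

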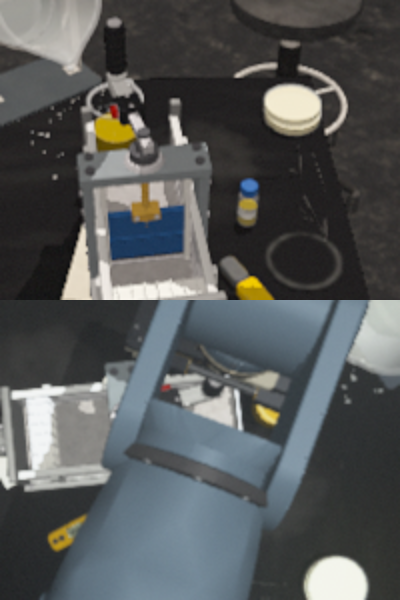

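The cap is at (115,22) against a predicted (114,20), so the handle is still long and in place. The gate is down on its seal, and the beaker, vial and pen are undisturbed.

```bash
python3 -c "
from station import arm
print(arm.hand_in())"
```

```text
the job is handed in; nothing more can be done
None
```

I wound the gate down onto its seal at roughly 110 N (estimated from the wrist force), left the handle locked long and released, saw the beaker, pen and vial undisturbed, and handed the job in; no verdict was returned.

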